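# Seat a taper-shank arbor in the bench socket and break it free with the drift

### The arm

A 6-joint arm with a two-finger parallel gripper is mounted at the origin on the work surface. World frame = base frame: x ahead of the robot, y to its left, z up, the work surface at z = 0. Lengths are in m, angles in rad, forces in N, time in s.
With the tool pointing down it reaches from about 0.4 to 0.825 m from the base axis. Payload 7 kg.
Tool frame: the origin (TCP) lies on the centre line of the jaws, within the pads' length; the fingertips stand arm.tip_reach ahead of it and the grasp point (between the pads) lies 5 mm behind it (arm.tip_reach is the distance from the TCP to the fingertips, in m); z points along the fingers, y is the line along which they close (so a half turn about z gives the same grasp; the last joint's range is limited). The gripper opens to 88 mm and grips with 3 to 60 N. Pads are 19 mm wide; open, the fingers measure 130 mm over their backs; the gripper's body (78 mm by 193 mm) begins 47 mm behind the grasp point.
Start: joints at [1.578, 0.359, 0.012, 0, -1.224, -0.288], TCP at [0.187, 0.649, 0.241] pointing down, gripper open.
Joint ranges: [-3.07, 3.07], [-1.43, 2.12], [-1.02, 1.25], [-3.03, 1.67], [-3.05, -0], [-3.03, 3.03]. Speed limits (rad/s): [2.39, 2.39, 3.01, 3.14, 3.14, 3.14].

### API

Orientations are given as [roll, pitch, yaw] about the fixed x, y, z axes, in that order (R = Rz(yaw) Ry(pitch) Rx(roll)).
In Python, from station import status, optics, order, arm gives the robot as it stands. The module is installed in compiled form; this text tells all that it offers.
- The arm moves only by the shell command python3 -m jog 'ROWS' [FORCE]. ROWS is JSON, a list of rows, each a list of 3 entries, a list of its own where there are three numbers: the gripper command: -1 is shut, 1 is fully open, values between are in proportion, then the shift along the tool's x, y, z in mm, then the turn about the tool's z in rad. A call has 1 to 20 rows; each row is the pose to reach, as a shift and turn from the pose commanded when the call began, along the tool's axes at that moment; what a row does not reach only later rows make up. A row lasts 1/8 s, in which the tool goes at most 62.5 mm and 10.7 degrees, less where a joint would pass 70% of its speed; a pose out of reach is approached as far as the arm can. A call with a gripper value outside its range is refused whole. The fingers move at their own pace and stop on an object; FORCE is the grip in N (left out, the last holds). Time passes only in rows, so rows that repeat a pose let the fingers close. It gives the time, the measured TCP pose, the force, the opening and the grip force at its end, in the units of the state.
- status.get_state(): the state, without advancing time (a new reading comes with each control period).
- optics.grab_frame(name): name is "side" or "top" or "wrist"; returns a dict with "color" (384x512x3 uint8, red, green, blue), "mtx" (3x3 intrinsics, pixels), "k1" (the pictures are not rectified: a ray, as slopes to the right and down, at radius r is drawn at 1 + k1 r^2 times it, then the intrinsics apply), "cam_to_world" (4x4, takes a point from camera to world coordinates). Camera axes: x right, y down, z forward; pixel columns grow to the right and rows downward; lengths in m; the calibration is good to about 2 mm. A picture is of the moment at which its call begins. There is no depth.
- order.job_done(): hands the job in; it is judged then, once.
The state is a dict: "t": time; "q": joint angles; "qd": joint speeds; "joint_efforts": joint torques, N m; "eef_pos": TCP position; "ee_rot": TCP orientation; "force": force on the tool from outside, world axes, zero at the start; "moment": the same for the moment, N m; "width": finger opening in m; "gripper_force": force on a finger pad.
Only numpy, scipy, OpenCV 4.12 (cv2) and the standard library are available. Lean on these libraries where they do the work, as an engineer would, in place of code of your own. Each camera call takes 0.05 s, during which the arm holds its last target. There are 200 camera calls.

### The job

Check the fit of the tube drill's arbor: lift it from its wooden stand, set its tapered shank in the bench socket and seat it fully home with a gentle twisting push, feeling for the cross-slot that its tang must drop into, and let go. Then take the steel drift, slide it through the socket's slot under the tang and drive it in until the arbor is wedged up free; do not pull the arbor, and leave it standing loose in the socket on the drift. Never force the arbor or drift, and leave the other things on the bench alone.

Things in the scene. Friction and masses are not known exactly. Their poses are not given: they have to be found in the camera images.
- arbor_head (a point): The arbor: loose, plain steel, about 0.5 kg, hanging upright in the stand at the start. This point is the centre of its square head, 34 x 34 mm and 44 mm tall, faces along the point's x and y (z up along the arbor). A stub 18 mm across and 8 mm tall stands on the head; a round flange, 48 mm across, lies from 22 to 30 mm below this point. Head and drift handle are not slippery.
- arbor_seat (a point): Centre of the underside of the arbor's flange, 30 mm below the head's centre (z up along the arbor). It lies on the socket's rim when the arbor is fully home. From it hangs the tapered shank, 26 mm thick at the flange, with a retaining groove, narrowing to a straight end 20 mm thick that stops 50 mm below the flange.
- arbor_tang (a point): Centre of the lower end of the arbor's flat tang, 70 mm below the flange's underside and 100 mm below the head's centre. The tang is 8 mm thick along the arbor's x, 18.4 mm wide along its y and 20 mm long.
- stand: Fixed wooden block, 80 x 80 mm and 85 mm tall, with a 30 mm square hole right through, in which the arbor hangs by its flange. Origin: centre of its underside. Stand and drift may each lie left or right.
- socket_rim (a point): Fixed steel bench socket: centre of its mouth, on its flat rim 104 mm above the table (z up; x along the drift slot, pointing away from the robot to within 0.3 rad). Mouth 28 mm wide, tapering to 21 mm at 28 mm depth, then straight; outside 60 mm wide; base plate 110 (x) by 100 mm, 12 mm thick. From 11 mm above home two spring pins resist: 5 to 20 N takes the shank past, it snaps home and is held (some 30 N up frees it).
- socket_ring (a point): On the socket's axis, 52 mm below the rim: top of a stiff ring, 8 mm thick, with a cross-slot 9.7 x 20.2 mm for the tang. Its long side lies along the socket's y, but turned off it by a hidden angle, at most 0.75 rad (a half turn is the same). At a wrong angle the tang stops on it, flange 18 mm above the rim; turned under a light push (3 to 10 N) to within about 0.1 rad it drops in.
- socket_slot (a point): Middle of the floor of the drift slot, on the socket's axis, 24 mm above the table (x along the slot, z up). The slot runs straight through the socket, open at both ends 30 mm each way from this point, 18 mm wide (24 mm in the middle) and 20 mm high. With the arbor home the tang's end is 10 mm above this floor; with the drift fully in, 18 mm.
- drift_grip (a point): The drift: loose plain steel wedge key, 180 mm long, about 0.25 kg, lying on its flat underside. This point is in the middle of its upright handle block (30 mm along x, 14 mm wide along y, 40 mm tall), 22 mm above the underside, 15 mm from the tail. x points along the drift to its thin tip.
- drift_tip (a point): Middle of the lower edge of the drift's thin tip, 165 mm ahead of the handle's middle. Blade 12 mm wide, 5 mm high at the tip, rising over 65 mm to 18 mm, then level. It begins to lift the arbor with the tip 15 to 25 mm past the socket's axis; with 70 to 75 mm past, the tang rests on the level part. Pushing takes 5 to 20 N; it stays where left. The blade is oiled.
- tube0: Bystander: short white ceramic tube, 64 mm across, 75 mm tall; origin at its underside.
- tube1: Bystander: white ceramic tube, 64 mm across, 110 mm tall; origin at its underside.
- tube2: Bystander: short white ceramic tube, 64 mm across, 60 mm tall; origin at its underside.
- bowl: Bystander: blue bowl, 120 mm across, 55 mm tall; origin at its underside.
- slat: Bystander: wooden slat, 240 x 35 x 18 mm; origin at its underside.
- cap: Bystander: round plaster cap, 92 mm across, 30 mm tall; origin at its underside.
- spatula: Bystander: wooden-handled spatula, 280 mm long; origin at its underside.
- chock: Bystander: wooden chock, 100 x 36 x 30 mm: a wedge of wood, not the drift; origin at its underside.
Mind the look-alikes: they are no part of the job. What is shaped like the part that bears arbor_head but pink or turquoise is not meant.

How it is judged:
By the outcome, as a careful person would: the job done as asked, in the order asked, and still so for the second after the job is handed in, with the robot touching nothing.
It also fails if it takes over 72 s, if anything falls off the work surface, if the arm or the gripper's body presses on something with over 40 N, if the wrist force passes 120 N, or if a joint passes its speed limit or range.

## Working session

There is one attempt and no reset: what is moved stays moved. The work goes in short steps, Python scripts to look and compute and a shell command to move; the robot and the scene stay as the last step left them, time stands still between calls to the robot, and variables do not carry over. Pictures are saved under pics/ and viewed, at most 14 in all, crops included, and the job is handed in when it is done.

```bash
mkdir -p pics; cat > h.py <<'E'
import numpy as np, cv2
from station import status, optics, order, arm
from scipy.spatial.transform import Rotation as R
def grab(n,save=None):
    f=optics.grab_frame(n)
    if save: cv2.imwrite('pics/'+save+'.png',f['color'][:,:,::-1])
    return f
def ray(f,u,v):
    K=f['mtx'];x=(u-K[0,2])/K[0,0];y=(v-K[1,2])/K[1,1]
    p=np.array([x,y])
    q=p.copy()
    for _ in range(30): q=p/(1+f['k1']*(q@q))
    T=np.array(f['cam_to_world']);d=T[:3,:3]@np.r_[q,1]
    return T[:3,3],d/np.linalg.norm(d)
def plane(f,u,v,z):
    o,d=ray(f,u,v);return o+d*(z-o[2])/d[2]
def tri(*rs):
    A=0;b=0
    for o,d in rs:
        P=np.eye(3)-np.outer(d,d);A=A+P;b=b+P@o
    x=np.linalg.solve(A,b);return x,[np.linalg.norm((np.eye(3)-np.outer(d,d))@(x-o)) for o,d in rs]
def proj(f,X):
    T=np.linalg.inv(f['cam_to_world']);c=T[:3,:3]@X+T[:3,3];q=c[:2]/c[2];q=q*(1+f['k1']*(q@q))
    return (f['mtx']@np.r_[q,1])[:2]
def totool(X):
    s=status.get_state();Rm=rot(s);return Rm.T@(np.array(X)-s['eef_pos'])*1000
def rot(s): return R.from_euler('xyz',s['ee_rot']).as_matrix()
E
python3 - <<'E'
from h import *
s=status.get_state();print(s,arm.tip_reach)
a=grab('side');b=grab('top');c=grab('wrist')
for f in(a,b,c):print(np.round(f['cam_to_world'],3).tolist(),f['k1'],f['mtx'][0][0])
cv2.imwrite('pics/side.png',cv2.resize(a['color'][:,:,::-1],(800,600)))
cv2.imwrite('pics/top.png',cv2.resize(b['color'][:,:,::-1],(800,600)))
E
```

```text
{'t': 0.0, 'q': array([ 1.57809065e+00,  3.59397583e-01,  1.11017746e-02, -3.62962829e-04,
       -1.22408131e+00, -2.88087629e-01]), 'qd': array([ 0.00207141, -0.00042337, -0.00111842,  0.00142147, -0.00071934,
        0.00041663]), 'joint_efforts': array([-8.63951955e-04, -5.82716918e+01,  2.93047106e+01,  6.99704289e+00,
        6.87337102e-03, -1.72168834e-04]), 'eef_pos': array([0.18695304, 0.64813413, 0.23963211]), 'ee_rot': array([ 3.13998006e+00, -1.22029608e-04, -2.80916820e-01]), 'force': array([-0.4331091 , -0.73541098,  0.84278611]), 'moment': array([-0.01127645, -0.056013  ,  0.02296318]), 'gripper_force': 0.0, 'width': 0.08751084287910195} 0.014
[[0.829, -0.422, 0.367, -0.007], [-0.559, -0.626, 0.544, -0.853], [0.0, -0.656, -0.755, 1.295], [0.0, 0.0, 0.0, 1.0]] -0.12259239505991239 493.4686443988856
[[-0.102, -0.97, 0.22, 0.319], [-0.995, 0.098, -0.028, 0.019], [0.005, -0.222, -0.975, 1.373], [0.0, 0.0, 0.0, 1.0]] -0.12834609283860776 461.33122312489036
[[-0.277, -0.93, -0.24, 0.251], [-0.961, 0.269, 0.067, 0.63], [0.002, 0.249, -0.968, 0.384], [0.0, 0.0, 0.0, 1.0]] 0.026305721393252327 302.3394226572923
```

View pics/side.png

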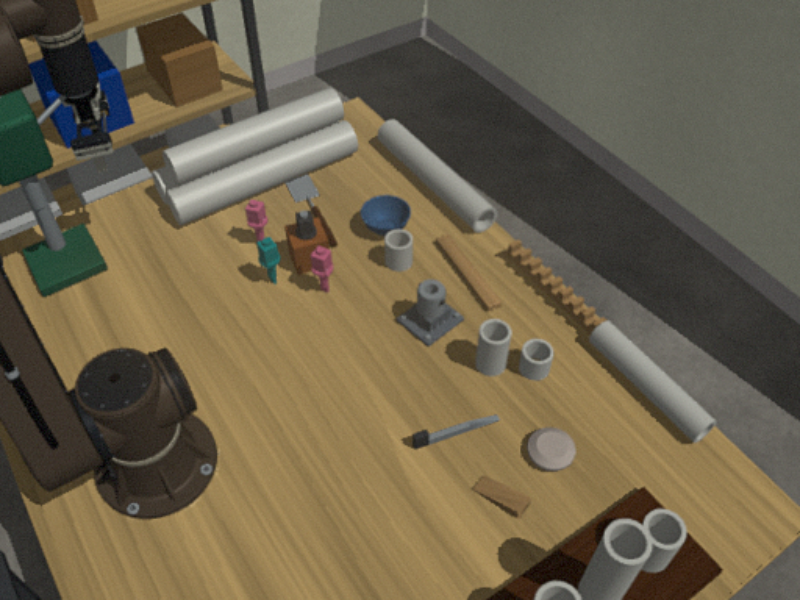

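View pics/top.png

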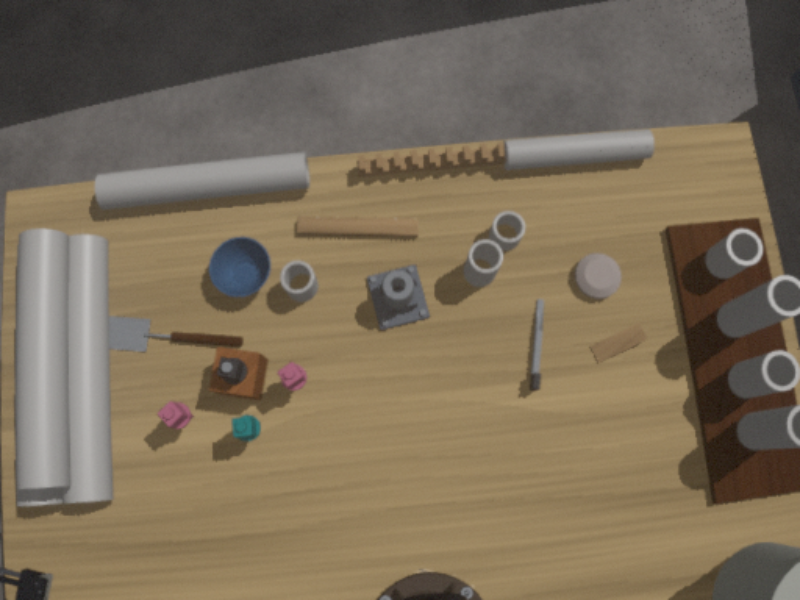

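Candidates for the arbor (side 800x600 picture): grey one in the brown stand (305,225) – plain steel, in the stand: chosen; look-alikes are pink (257,213), pink (322,260) and turquoise (268,252). Socket is at (430,300). Drift has its dark handle at (420,438) and tip at (497,419); the wooden chock at (500,495) is not the drift.

```bash
python3 - <<'E'
from h import *
a=grab('side');b=grab('top');k=.64
P={'stub':((303,213),(230,366)),'pinkR':((322,249),(293,374)),'pinkL':((257,203),(176,412)),'turq':((267,241),(246,427)),'sock':((432,287),(397,287)),'tip':((497,419),(539,302)),'handle':((421,436),(535,381)),'tube0':((399,237),(298,275))}
for n,(p,q) in P.items():
    x,e=tri(ray(a,*np.array(p)*k),ray(b,*np.array(q)*k));print(n,x.round(3),np.round(e,3))
cs=cv2.resize(a['color'][110:200,140:290,::-1],None,fx=4,fy=4,interpolation=2)
ct=cv2.resize(b['color'][190:290,95:215,::-1],None,fx=4,fy=4,interpolation=2)
h=max(cs.shape[0],ct.shape[0]);im=np.zeros((h,600,3),'u1');
cv2.imwrite('pics/crop1.png',ct)
E
```

```text
stub [0.507 0.296 0.152] [0.003 0.003]
pinkR [0.488 0.19  0.139] [0.001 0.001]
pinkL [0.441 0.397 0.14 ] [0. 0.]
turq [0.404 0.277 0.138] [0. 0.]
sock [ 0.633 -0.005  0.108] [0.003 0.003]
tip [ 0.601 -0.282 -0.005] [0.001 0.001]
handle [ 0.443 -0.245  0.028] [0. 0.]
tube0 [0.677 0.176 0.083] [0.001 0.001]
```

View pics/crop1.png

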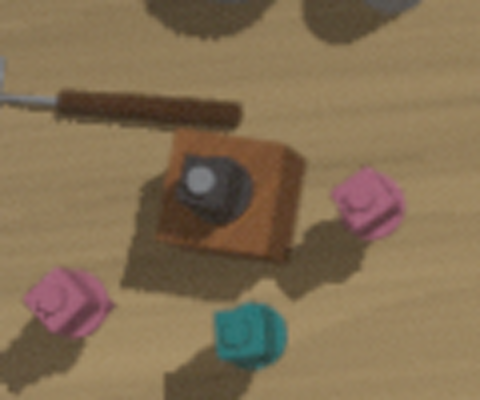

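The crop shows the steel arbor (stub at crop 200,180) hanging in the brown stand, with the pink and turquoise ones outside it. The choice holds.

```bash
python3 - <<'E'
from h import *
print(totool([0.50,0.29,0.27])); s=status.get_state(); f=grab('wrist')
print((rot(s).T@(f['cam_to_world'][:3,3]-s['eef_pos'])).round(3)); print((rot(s).T@f['cam_to_world'][:3,:3]).round(2))
E
```

```text
[400.02500992 257.5875836  -29.63682462]
[ 0.066 -0.    -0.145]
[[ 0.   -0.97 -0.25]
 [ 1.    0.    0.  ]
 [-0.   -0.25  0.97]]
```

```bash
python3 -m jog '[[1,[60,39,-5],0],[1,[120,77,-10],0],[1,[180,116,-15],0],[1,[240,155,-20],0],[1,[300,193,-25],0],[1,[350,225,-30],0],[1,[400,258,-30],0],[1,[400,258,-30],0],[1,[400,258,-30],0],[1,[400,258,-30],0]]'
python3 - <<'E'
from h import *
s=status.get_state();print(s['q'],s['eef_pos'],s['ee_rot'])
f=grab('wrist'); np.savez('w1.npz',**f); cv2.imwrite('pics/w1.png',cv2.resize(f['color'][:,:,::-1],(800,600)))
E
```

```text
t: 1.55
eef_pos: [0.4998, 0.2898, 0.2705]
ee_rot: [-3.142, 0.0, -0.282]
force: [0.4, -0.2, -0.3]
width: 0.0877
gripper_force: 0.0
[ 8.63675767e-01  1.81286875e-01 -1.61886561e-01 -2.32555030e-04
 -1.22768934e+00  4.25669221e-01] [0.49980706 0.28977391 0.27046746] [-3.14156275e+00  2.26894758e-04 -2.81529577e-01]
```

View pics/w1.png

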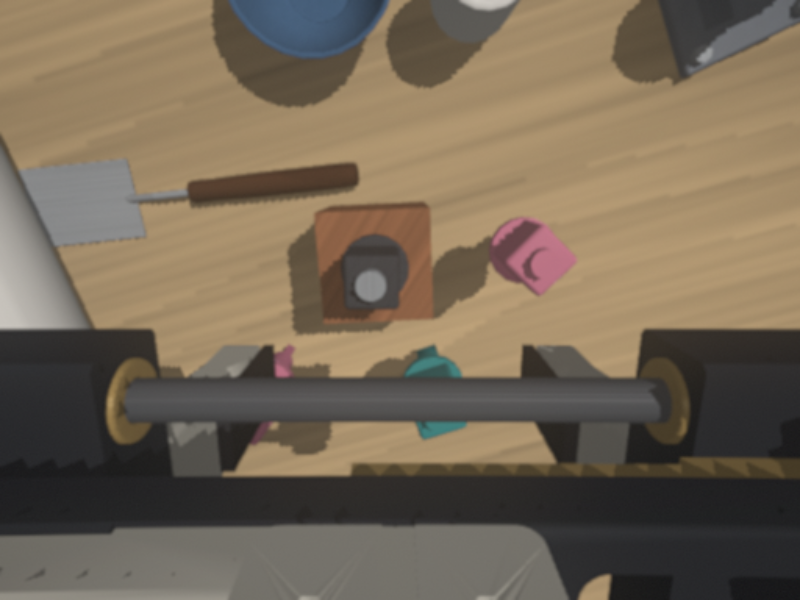

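Picture shows the stub at (371,286), the head square nearly aligned with the tool, the flange behind at (375,262), and pink at (530,255) to the right. A second wrist view from elsewhere gives the height.

```bash
python3 -m jog '[[1,[-25,-30,20],0],[1,[-50,-60,40],0],[1,[-50,-60,40],0],[1,[-50,-60,40],0],[1,[-50,-60,40],0]]'
cat > stub.py <<'E'
from h import *
fs=[dict(np.load('w1.npz')),grab('wrist')]; np.savez('w2.npz',**fs[1])
g0=[.503,.296,.145];rs=[];out=[]
for f in fs:
    u,v=proj(f,np.array(g0)).astype(int);x0,y0=max(u-45,0),max(v-45,0)
    c=f['color'][y0:v+45,x0:u+45];hsv=cv2.cvtColor(c,cv2.COLOR_RGB2HSV)
    m=((hsv[...,1]<60)&(hsv[...,2]>95)&(hsv[...,2]<220)).astype('u1')
    n,l,st,ce=cv2.connectedComponentsWithStats(m)
    for i in range(1,n):
        if st[i,4]>30: print(st[i],ce[i]+[x0,y0])
    i=min([i for i in range(1,n) if st[i,4]>60],key=lambda i:np.linalg.norm(ce[i]-45));p=ce[i]+[x0,y0];rs.append(ray(f,*p))
    print('stub px',p,plane(f,*p,.145))
    z=cv2.resize(c[:,:,::-1],(400,400),interpolation=2);out.append(np.clip(z.astype(float)*1.6,0,255).astype('u1'))
print(tri(*rs));cv2.imwrite('pics/stub.png',np.hstack(out))
E
python3 stub.py
```

```text
t: 2.22
eef_pos: [0.4686, 0.3614, 0.2312]
ee_rot: [-3.141, -0.0, -0.281]
force: [0.7, 0.1, -0.8]
width: 0.0875
gripper_force: 0.0
[ 25  31  21  21 342] [236.93274854 182.24853801]
stub px [236.93274854 182.24853801] [0.50945646 0.30391897 0.145     ]
[ 21  27  26  27 533] [313.45778612 129.23827392]
stub px [313.45778612 129.23827392] [0.5092023 0.3041541 0.145    ]
(array([0.5091783, 0.3040131, 0.1440026]), [np.float64(8.049489800593818e-05), np.float64(8.049489800605892e-05)])
```

View pics/stub.png

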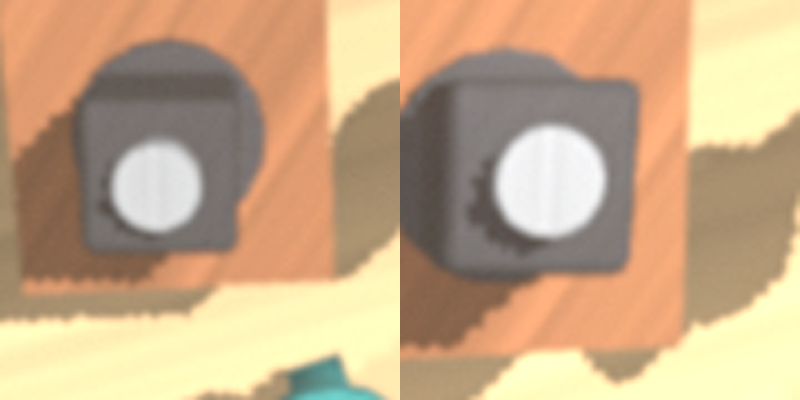

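Both crops show the head square with the tool axes to within ~0.03 rad. The stub triangulates to z = 0.144 m, against 0.145 expected.

```bash
python3 - <<'E'
from h import *
print(totool([.509,.304,.113]))
fs=[dict(np.load('w%d.npz'%i)) for i in(1,2)]
E
```

```text
[ 54.53934176  43.86266958 118.22110294]
```

```bash
python3 -m jog '[[1,[27,22,0],0],[1,[54.5,44,0],0],[1,[54.5,44,20],0],[1,[54.5,44,60],0],[1,[54.5,44,90],0],[1,[54.5,44,110],0],[1,[54.5,44,118],0],[1,[54.5,44,118],0],[-1,[54.5,44,118],0],[-1,[54.5,44,118],0],[-1,[54.5,44,118],0],[-1,[54.5,44,118],0],[-1,[54.5,44,118],0]]' 15
python3 -c "
from h import *
print(status.get_state()['moment'])"
```

```text
t: 3.9
eef_pos: [0.5086, 0.3039, 0.1126]
ee_rot: [-3.142, -0.0, -0.281]
force: [0.9, -0.1, -0.2]
width: 0.0432
gripper_force: 0.0
[-0.00158344 -0.0131325  -0.01144618]
```

```bash
python3 -m jog '[[-1,[0,0,0],0],[-1,[0,0,0],0],[-1,[0,0,0],0],[-1,[0,0,0],0]]' 35
python3 -c "
from h import *
s=status.get_state();print(s['moment'],s['force'],s['width'])"
```

```text
t: 4.4
eef_pos: [0.5087, 0.304, 0.1125]
ee_rot: [3.142, 0.0, -0.281]
force: [0.8, 0.6, 0.3]
width: 0.0339
gripper_force: 35.0
[0.13444379 0.06470344 0.00922581] [0.77705458 0.63094336 0.27677488] 0.03387014361155754
```

```bash
python3 -m jog '[[-1,[0,0,-10],0],[-1,[0,0,-40],0],[-1,[0,0,-80],0],[-1,[0,0,-120],0],[-1,[0,0,-150],0],[-1,[0,0,-160],0],[-1,[0,0,-160],0]]'
python3 - <<'E'
from h import *
s=status.get_state();print(s['force'],s['width']); print(totool([.54,.03,.27]),totool([.62,.0,.27]))
E
```

```text
t: 5.28
eef_pos: [0.5083, 0.3038, 0.2723]
ee_rot: [-3.141, 0.0, -0.281]
force: [-0.5, -0.1, -5.4]
width: 0.034
gripper_force: 35.0
[-0.45511434 -0.07649087 -5.37965374] 0.034040736656541386
[106.34234503 254.31406114   2.16362849] [191.52383631 260.95572428   2.12056724]
```

```bash
python3 -m jog '[[-1,[20,50,0],0],[-1,[40,100,0],0],[-1,[65,150,0],0],[-1,[85,200,0],0],[-1,[105,250,0],0],[-1,[105,254,0],0],[-1,[105,254,0],0],[-1,[105,254,0],0]]'
python3 - <<'E'
from h import *
w=grab('wrist');a=grab('side');s=status.get_state();print(s['eef_pos'])
np.savez('w3.npz',**w)
u,v=proj(a,s['eef_pos']-[0,0,.07]).astype(int);print(u,v)
c=cv2.resize(a['color'][v-35:v+35,u-35:u+35,::-1],(350,350),interpolation=2)
im=np.hstack([cv2.resize(w['color'][:262,:,::-1],(683,350)),np.zeros((350,1,3),'u1')])
im=cv2.resize(im,(440,350*440//684));o=np.zeros((350,790,3),'u1');o[:,:350]=c;o[:im.shape[0],350:]=im
cv2.imwrite('pics/w3.png',o)
cv2.imwrite('pics/w3full.png',w['color'][:,:,::-1])
E
```

```text
t: 6.28
eef_pos: [0.5389, 0.0316, 0.2718]
ee_rot: [3.141, 0.001, -0.28]
force: [-0.6, 0.9, -4.0]
width: 0.0343
gripper_force: 35.0
[0.53908945 0.03183498 0.27219195]
244 168
```

View pics/w3.png

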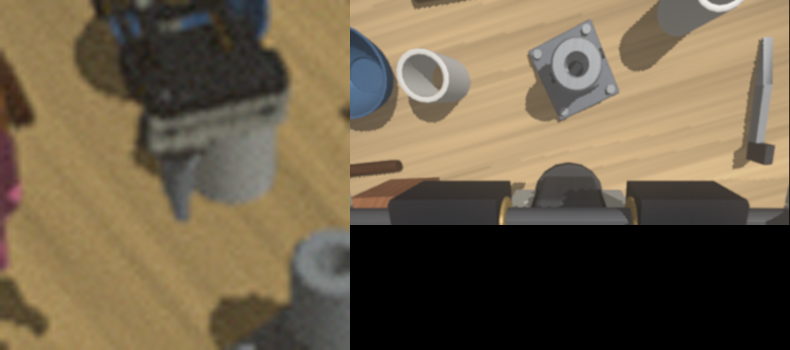

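The side crop shows the tang narrow (about 3 px at crop (180,205)), so its wide side points along the view line, i.e. roughly tool y. Wrist: the socket rim is at full-frame px (264,74), the drift handle at (477,175) and its tip at (487,47).

```bash
cat > sock.py <<'E'
from h import *
import sys
def sock(f,show=None):
    c=f['color'];hsv=cv2.cvtColor(c,cv2.COLOR_RGB2HSV)
    m=(hsv[...,1]<50).astype('u1')  # grey
    u,v=proj(f,np.array([.633,-.003,.05])).astype(int)
    mm=cv2.morphologyEx(m,cv2.MORPH_OPEN,np.ones((3,3)))
    n,l,st,ce=cv2.connectedComponentsWithStats(mm);i=l[v,u]
    print('comp',i,st[i],ce[i])
    g=cv2.cvtColor(c,cv2.COLOR_RGB2GRAY)
    return mm,l==i,g
if __name__=='__main__':
    f=dict(np.load(sys.argv[1]));m,b,g=sock(f)
    b=b.astype('u1')
    cn=max(cv2.findContours(b,0,1)[0],key=cv2.contourArea)[:,0]
    P=np.array([plane(f,*p,.012)[:2] for p in cn])
    r=cv2.minAreaRect((P*1000).astype('f4'));print(r)
    u,v=proj(f,np.array([.633,-.003,.104])).astype(int)
    s=6;y0=max(v-45,0);x0=u-45
    z=cv2.resize(f['color'][y0:v+60,x0:u+45,::-1],None,fx=s,fy=s,interpolation=2);print(x0,y0,z.shape)
    cv2.imwrite('pics/'+sys.argv[2]+'.png',cv2.resize(z,None,fx=.9,fy=.9));
E
python3 sock.py w3.npz s3
```

```text
comp 2 [ 209   23  104  117 7231] [261.2114507   81.44959203]
((634.442626953125, -4.6768798828125), (109.08568572998047, 99.45283508300781), 9.000536918640137)
217 32 (630, 540, 3)
```

View pics/s3.png

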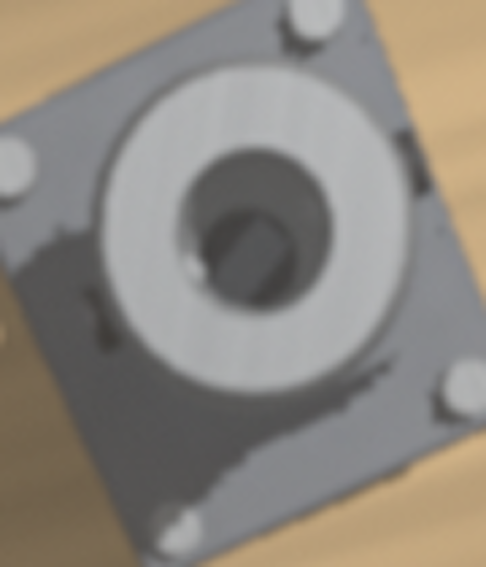

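The plate is measured at 109.1 x 99.5 mm (110 x 100 given), centre (0.634,-0.005), socket x at +9.0°. Now I turn to that angle with the camera above the mouth, to see the ring slot and check the tang.

```bash
python3 - <<'E'
from h import *
print(totool([.569,-.015,.235]))
E
python3 -m jog '[[-1,[20,20,0],-0.1],[-1,[42,37,20],-0.28],[-1,[42,37,37],-0.437],[-1,[42,37,37],-0.437],[-1,[42,37,37],-0.437],[-1,[42,37,37],-0.437]]'
python3 - <<'E'
from h import *
w=grab('wrist');a=grab('side');s=status.get_state();print(s['eef_pos'],s['ee_rot'],s['q'])
np.savez('w4.npz',**w);np.savez('a4.npz',**a)
E
python3 sock.py w4.npz s4
python3 - <<'E'
from h import *
w=dict(np.load('w4.npz'));a=dict(np.load('a4.npz'));s=status.get_state()
u,v=proj(w,np.array([.6345,-.0045,.09])).astype(int);print(u,v)
c=w['color'][max(v-40,0):v+40,u-40:u+40,::-1].astype(float)
c=cv2.resize(np.clip(c*2.2,0,255).astype('u1'),(480,480),interpolation=2)
u,v=proj(a,s['eef_pos']-[0,0,.085]).astype(int)
d=cv2.resize(a['color'][v-20:v+20,u-15:u+15,::-1],(315,420),interpolation=2)
o=np.zeros((480,800,3),'u1');o[:,:480]=c;o[:420,480:795]=d;cv2.imwrite('pics/m4.png',o)
E
```

```text
[41.67963849 36.76872413 37.17883903]
t: 7.12
eef_pos: [0.5697, -0.0158, 0.2366]
ee_rot: [-3.142, -0.002, 0.155]
force: [-0.0, -1.0, -4.2]
width: 0.0339
gripper_force: 35.0
[ 0.56953513 -0.01603124  0.23637325] [-3.14149233e+00 -1.36540201e-03  1.55690115e-01] [ 3.15277936e-01  1.88634931e-01 -2.32072158e-01  1.29269308e-04
 -1.14872525e+00  1.41115570e+00]
comp 3 [ 211   65   87   96 8000] [254.085875 111.461875]
((634.3848876953125, -4.896488189697266), (108.24906158447266, 99.4083480834961), 8.969776153564453)
206 70 (630, 540, 3)
253 114
```

View pics/m4.png

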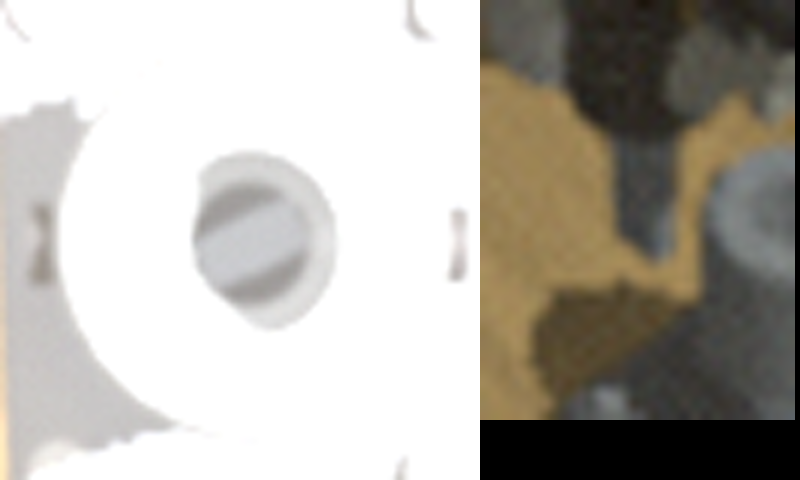

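The mouth shows the cross-slot as a light band from (205,255) to (305,225), about 10 mm wide: right end up by ~0.4 rad from tool y. I'll turn the tool briefly to look edge-on at the tang and confirm which side is the wide one.

```bash
python3 -m jog '[[-1,[0,0,-15],0.18],[-1,[0,0,-30],0.36],[-1,[0,0,-30],0.54],[-1,[0,0,-30],0.73],[-1,[0,0,-30],0.73],[-1,[0,0,-30],0.73]]'
python3 - <<'E'
from h import *
a=grab('side');s=status.get_state();np.savez('a5.npz',**a)
for dz in (.08,.082,.084,.086,.088,.090,.092,.094,.098):   # below TCP ~ head centre -(.0)
    p=proj(a,s['eef_pos']-[0,0,dz]);u,v=p.round().astype(int)
    hsv=cv2.cvtColor(a['color'][v:v+1,u-12:u+13],cv2.COLOR_RGB2HSV)[0]
    print(dz,(u,v),''.join('#' if x<70 else '.' for x in hsv[:,1]))
E
```

```text
t: 7.98
eef_pos: [0.5693, -0.0164, 0.2658]
ee_rot: [-3.141, -0.0, -0.57]
force: [-0.1, 0.6, -4.0]
width: 0.0337
gripper_force: 35.0
0.08 (np.int64(261), np.int64(178)) ..........######.........
0.082 (np.int64(261), np.int64(178)) ..........######.........
0.084 (np.int64(261), np.int64(179)) ...........####.......###
0.086 (np.int64(261), np.int64(179)) ...........####.......###
0.088 (np.int64(261), np.int64(180)) ............##.......####
0.09 (np.int64(261), np.int64(180)) ............##.......####
0.092 (np.int64(261), np.int64(181)) ............##......#####
0.094 (np.int64(261), np.int64(181)) ............##......#####
0.098 (np.int64(261), np.int64(182)) ............##.....######
```

Edge-on the tang is 2 px wide, so its wide side is along tool y: confirmed. Now refine the rim centre and slot angle.

```bash
python3 - <<'E'
from h import *
rs=[]
for n in('w3','w4'):
    f=dict(np.load(n+'.npz'));g=cv2.GaussianBlur(cv2.cvtColor(f['color'],cv2.COLOR_RGB2GRAY),(3,3),0)
    u,v=proj(f,np.array([.6345,-.0045,.104])).astype(int)
    ci=cv2.HoughCircles(g[max(v-50,0):v+50,u-50:u+50],cv2.HOUGH_GRADIENT_ALT,1,20,param1=100,param2=.6,minRadius=22,maxRadius=45)
    if ci is None: print('none');continue
    for c in ci[0]: print(n,c[:2]+[u-50,max(v-50,0)],c[2],plane(f,*(c[:2]+[u-50,max(v-50,0)]),.104))
    c=ci[0][0];rs.append(ray(f,*(c[:2]+[u-50,max(v-50,0)])))
if len(rs)==2:print(tri(*rs))
f=dict(np.load('w4.npz'));g=cv2.cvtColor(f['color'],cv2.COLOR_RGB2GRAY)
# metric patch at ring level, axes world, 4px/mm
N=121;c0=np.array([.6344,-.0046])
uv=np.array([[proj(f,np.array([c0[0]+(60-i)*.00025,c0[1]+(60-j)*.00025,.052])) for j in range(N)] for i in range(N)],'f4')
p=cv2.remap(g,uv[...,0].copy(),uv[...,1].copy(),1)
yy,xx=np.mgrid[:N,:N];inn=(xx-60)**2+(yy-60)**2<34**2
t,_=cv2.threshold(p[inn].reshape(1,-1),0,255,cv2.THRESH_OTSU);print('thr',t)
m=((p>t)&inn).astype('u1');n,l,st,ce=cv2.connectedComponentsWithStats(m)
for i in range(1,n):
    if st[i,4]>50:
        pts=np.argwhere(l==i)[:,::-1].astype('f4');print(st[i],cv2.minAreaRect(pts))
for r in p[26:96:4,26:96:2]:print(' '.join('%2d'%(x//4) for x in r))
E
```

```text
w3 [264.  75.] 30.955273 [ 0.63435459 -0.00525652  0.104     ]
w4 [256. 113.] 32.66028 [ 0.63607362 -0.00643471  0.104     ]
(array([ 0.63617393, -0.00645879,  0.08542961]), [np.float64(8.48929842698646e-05), np.float64(8.489298426979769e-05)])
thr 83.0
[  27   29   67   63 2423] ((60.152862548828125, 60.21974182128906), (38.79669189453125, 67.671142578125), 55.17551040649414)
24 24 23 23 22 21 20 20 19 19 18 18 18 18 18 18 18 18 18 18 18 19 19 19 20 20 21 21 22 22 23 23 23 23 23
24 23 22 21 20 19 19 18 18 18 18 18 18 18 18 18 18 18 19 19 20 20 20 21 21 22 22 22 22 22 22 22 22 22 22
22 21 20 19 19 18 18 18 18 18 18 18 18 18 18 18 19 19 20 21 21 21 22 22 22 22 23 23 23 23 22 22 22 22 22
21 20 19 18 18 17 18 18 18 18 18 18 18 19 19 20 20 21 22 22 22 22 22 23 23 23 23 23 23 23 23 22 22 22 22
20 19 18 18 18 18 18 18 18 18 19 19 20 20 21 22 22 22 22 23 23 23 23 23 23 23 23 23 23 23 23 23 22 22 22
19 18 18 18 18 18 18 19 19 20 20 21 21 22 22 22 23 23 23 23 23 23 23 23 23 23 23 23 23 23 23 22 22 22 22
18 18 18 18 18 19 19 20 21 21 22 22 22 23 23 23 23 23 23 23 23 23 23 23 23 23 23 23 23 23 
[... 469 characters left out ...]
3 23 23 23 23 23 23 23 23 23 23 22 22 22 22 21 20 20 19 19 18 18 18 18
25 23 22 22 23 23 23 23 23 23 23 23 23 23 23 23 23 23 23 23 22 22 22 21 21 20 19 19 18 18 18 17 17 18 18
26 24 22 22 22 22 23 23 23 23 23 23 23 23 22 22 22 22 22 21 21 21 20 19 19 18 18 18 18 17 17 18 18 18 19
28 26 24 23 23 22 23 23 23 23 23 22 22 22 22 21 21 20 20 20 19 19 18 18 18 18 18 18 18 18 18 18 18 19 20
32 30 28 26 24 23 23 22 22 22 22 22 21 21 20 20 19 19 19 18 18 18 17 17 17 17 17 18 18 18 18 19 20 21 22
35 34 32 30 28 25 24 23 22 22 21 20 20 19 19 18 18 18 18 17 17 17 17 17 17 18 18 18 19 19 20 21 22 23 24
37 36 35 33 31 29 27 26 24 23 22 21 20 19 18 18 18 18 18 18 18 18 18 18 19 19 19 20 21 22 22 23 24 24 25
```

The slot reads 9.7 mm wide, long axis at heading -55.2°, 0.45 rad off socket y (within 0.75). The target tool yaw is 0.607, with the axis at (0.6344,-0.0047).

```bash
python3 - <<'E'
from h import *
s=status.get_state();off=.0005*np.array([np.cos(.607),np.sin(.607),0])
print(s['ee_rot'],totool(np.array([.6344,-.0047,.22])-off),-(.607-s['ee_rot'][2]))
E
```

```text
[-3.14143726e+00 -1.35696969e-04 -5.70520013e-01] [ 48.3262636  -44.53159823  45.70485411] -1.1775200128889767
```

```bash
python3 -m jog '[[-1,[0,0,0],-0.18],[-1,[10,-10,0],-0.36],[-1,[25,-24,0],-0.54],[-1,[40,-37,0],-0.72],[-1,[48,-44.5,0],-0.9],[-1,[48,-44.5,15],-1.08],[-1,[48,-44.5,35],-1.177],[-1,[48,-44.5,46],-1.177],[-1,[48,-44.5,46],-1.177],[-1,[48,-44.5,46],-1.177]]'
python3 - <<'E'
from h import *
s=status.get_state();off=.0005*np.array([np.cos(.607),np.sin(.607),0])
print(s['q'],s['ee_rot'],s['force'],s['moment'],totool(np.array([.6344,-.0047,.155])-off))
E
```

```text
t: 9.28
eef_pos: [0.6342, -0.0051, 0.2204]
ee_rot: [3.141, -0.001, 0.603]
force: [0.9, 0.4, -3.8]
width: 0.0339
gripper_force: 35.0
[ 2.99436404e-01  3.04633115e-01 -1.13667892e-01  4.44661300e-04
 -1.15139993e+00  1.87379914e+00] [ 3.14087800e+00 -9.24211908e-04  6.02620399e-01] [ 0.8984417   0.3537791  -3.84144797] [-0.10540378 -0.05874534  0.00948854] [-0.20060626 -0.26785965 65.41914129]
```

```bash
python3 -m jog '[[-1,[0,0,8],0],[-1,[0,0,16],0],[-1,[0,0,24],0],[-1,[0,0,30],0],[-1,[0,0,30],0]]'; python3 -m jog '[[-1,[0,0,8],0],[-1,[0,0,16],0],[-1,[0,0,24],0],[-1,[0,0,32],0],[-1,[0,0,32],0]]'
```

```text
t: 9.9
eef_pos: [0.6334, -0.0052, 0.1888]
ee_rot: [-3.141, 0.001, 0.603]
force: [1.0, 0.1, -4.3]
width: 0.0337
gripper_force: 35.0
t: 10.52
eef_pos: [0.6337, -0.0054, 0.1567]
ee_rot: [3.142, 0.001, 0.603]
force: [1.6, -1.7, -4.8]
width: 0.0338
gripper_force: 35.0
```

```bash
python3 -m jog '[[-1,[0,0,2],0],[-1,[0,0,4],0],[-1,[0,0,6],0],[-1,[0,0,7],0],[-1,[0,0,7],0]]'
```

```text
t: 11.15
eef_pos: [0.6339, -0.0053, 0.1506]
ee_rot: [3.141, -0.0, 0.603]
force: [3.6, -4.2, -4.2]
width: 0.0338
gripper_force: 35.0
```

```bash
python3 -m jog '[[-1,[0,0.5,0],0],[-1,[0,0.8,0],0],[-1,[0,0.8,1],0],[-1,[0,0.8,1],0]]'
```

```text
t: 11.65
eef_pos: [0.634, -0.0055, 0.1493]
ee_rot: [-3.141, 0.0, 0.603]
force: [0.9, -1.7, -4.0]
width: 0.0339
gripper_force: 35.0
```

Lateral force eased. Continuing down gently.

```bash
python3 -m jog '[[-1,[0,0.2,1],0],[-1,[0,0.4,2],0],[-1,[0,0.4,3],0],[-1,[0,0.4,4],0],[-1,[0,0.4,4],0]]'
```

```text
t: 12.28
eef_pos: [0.6343, -0.0061, 0.1455]
ee_rot: [-3.141, 0.0, 0.603]
force: [0.8, 0.6, -4.2]
width: 0.0344
gripper_force: 35.0
```

The tang end is already below the ring top with no axial load, so it has found the slot. Next come the spring pins.

```bash
python3 -m jog '[[-1,[0,0,1],0],[-1,[0,0,2],0],[-1,[0,0,3],0],[-1,[0,0,4],0],[-1,[0,0,4],0]]'; python3 -c "
from h import *
s=status.get_state();print(s['force'],s['moment'])"
```

```text
t: 12.9
eef_pos: [0.6345, -0.006, 0.1416]
ee_rot: [-3.142, -0.0, 0.603]
force: [0.7, 0.9, -4.0]
width: 0.0336
gripper_force: 35.0
[ 0.72382882  0.94283405 -3.9934448 ] [ 0.18886473 -0.03073271 -0.03317996]
```

```bash
python3 -m jog '[[-1,[0,0,1],0],[-1,[0,0,2],0],[-1,[0,0,3],0],[-1,[0,0,4],0],[-1,[0,0,4],0]]'; python3 -c "
from h import *
s=status.get_state();print(s['force'],s['moment'])"
```

```text
t: 13.52
eef_pos: [0.6348, -0.006, 0.1375]
ee_rot: [3.141, -0.001, 0.603]
force: [3.5, 1.8, -4.0]
width: 0.0338
gripper_force: 35.0
[ 3.46875652  1.8324123  -3.98782035] [ 0.46423801 -1.07491072 -0.07108558]
```

```bash
python3 -m jog '[[-1,[0.4,0,0],0],[-1,[0.4,0,1],0],[-1,[0.4,0,2],0],[-1,[0.4,0,2],0]]'; python3 -c "
from h import *
s=status.get_state();print(s['force'],s['moment'])"
```

```text
t: 14.02
eef_pos: [0.634, -0.0061, 0.1348]
ee_rot: [-3.141, 0.002, 0.603]
force: [0.8, -0.0, -6.8]
width: 0.0334
gripper_force: 35.0
[ 0.81168345 -0.03249206 -6.80459806] [-0.1320824  -0.25718777  0.00214988]
```

```bash
python3 -m jog '[[-1,[0,0,0.5],0],[-1,[0,0,1],0],[-1,[0,0,1.5],0],[-1,[0,0,2],0],[-1,[0,0,2],0]]'; python3 -c "
from h import *
s=status.get_state();print(s['force'],s['moment'])"
```

```text
t: 14.65
eef_pos: [0.6349, -0.0058, 0.1336]
ee_rot: [3.142, -0.0, 0.603]
force: [0.6, -0.4, -4.6]
width: 0.0338
gripper_force: 35.0
[ 0.56357927 -0.38366795 -4.60925351] [-0.12579078 -0.05174644 -0.04765765]
```

```bash
python3 -m jog '[[-1,[0,0,0.5],0],[-1,[0,0,1],0],[-1,[0,0,1.5],0],[-1,[0,0,2],0],[-1,[0,0,2],0]]'; python3 - <<'E'
from h import *
s=status.get_state();print(s['force'],s['moment'])
a=grab('side');u,v=proj(a,np.array([.634,-.005,.115])).astype(int)
cv2.imwrite('pics/home.png',cv2.resize(a['color'][v-40:v+35,u-45:u+45,::-1],(720,600),interpolation=2))
E
```

```text
t: 15.28
eef_pos: [0.6348, -0.0059, 0.1316]
ee_rot: [3.142, -0.0, 0.603]
force: [-0.6, 0.4, -5.0]
width: 0.0339
gripper_force: 35.0
[-0.57875362  0.37536887 -5.01145515] [-0.0598792  -0.03704307  0.01676104]
```

View pics/home.png

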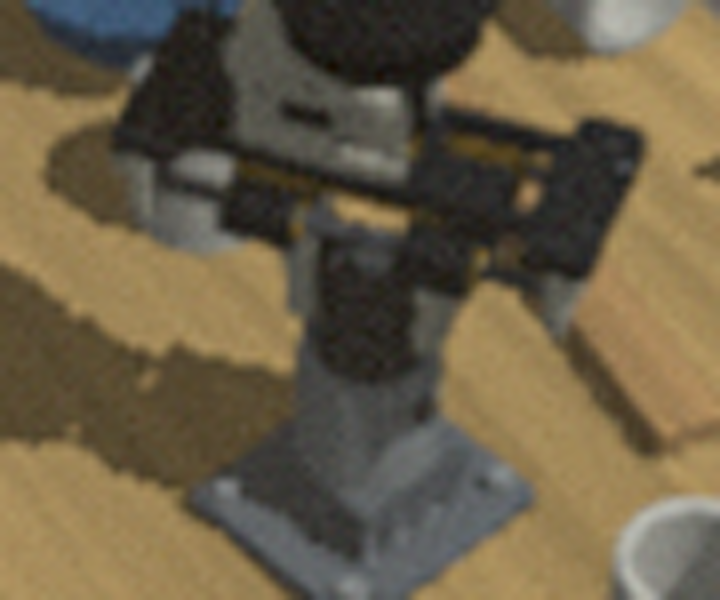

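The flange looks nearly on the rim (picture ~(370,375)), but the hand still carries the arbor's weight, so I go on in small steps.

```bash
python3 -m jog '[[-1,[0,0,0.5],0],[-1,[0,0,1],0],[-1,[0,0,1.5],0],[-1,[0,0,1.5],0]]';python3 -m jog '[[-1,[0,0,0.5],0],[-1,[0,0,1],0],[-1,[0,0,1.5],0],[-1,[0,0,1.5],0]]'; python3 -c "
from h import *
s=status.get_state();print(s['force'],s['moment'])"
```

```text
t: 15.82
eef_pos: [0.635, -0.0059, 0.1314]
ee_rot: [3.141, -0.001, 0.604]
force: [-2.9, 0.4, 6.9]
width: 0.0338
gripper_force: 35.0
t: 16.32
eef_pos: [0.6351, -0.0059, 0.1314]
ee_rot: [3.14, -0.001, 0.604]
force: [-8.4, 1.8, 15.0]
width: 0.0337
gripper_force: 35.0
[-8.39583276  1.83719513 15.03968725] [0.60987171 3.07773839 0.038395  ]
```

Firm stop at TCP z 0.1314, which puts the flange at 0.104, rim height. I relax, let go, rise and verify the height by two views.

```bash
python3 -m jog '[[-1,[0,0,-1.5],0],[-1,[0,0,-2.5],0],[-1,[0,0,-2.5],0]]'; python3 -m jog '[[0.4,[0,0,0],0],[0.4,[0,0,0],0],[0.4,[0,0,0],0],[0.4,[0,0,0],0],[0.4,[0,0,-30],0],[0.4,[-20,0,-80],0],[0.4,[-60,0,-120],0],[0.4,[-80,0,-120],0],[0.4,[-80,0,-120],0],[0.4,[-80,0,-120],0]]'
python3 -c "
from h import *
np.savez('w5.npz',**grab('wrist'))"
python3 -m jog '[[0.4,[-30,40,0],0],[0.4,[-30,80,0],0],[0.4,[-30,80,0],0],[0.4,[-30,80,0],0]]'
python3 - <<'E'
from h import *
fs=[dict(np.load('w5.npz')),grab('wrist')]
rs=[];out=[]
for f in fs:
    u,v=proj(f,np.array([.6345,-.0055,.162])).astype(int);x0,y0=max(u-45,0),max(v-45,0)
    c=f['color'][y0:v+45,x0:u+45];hsv=cv2.cvtColor(c,cv2.COLOR_RGB2HSV)
    m=((hsv[...,1]<60)&(hsv[...,2]>150)).astype('u1')
    n,l,st,ce=cv2.connectedComponentsWithStats(m)
    for i in range(1,n):
        if st[i,4]>60: print(st[i],ce[i]+[x0,y0],plane(f,*(ce[i]+[x0,y0]),.164))
    i=min([i for i in range(1,n) if st[i,4]>60],key=lambda i:np.linalg.norm(ce[i]-[u-x0,v-y0]));rs.append(ray(f,*(ce[i]+[x0,y0])))
    out.append(cv2.resize(c[:,:,::-1],(400,400),interpolation=2))
print(tri(*rs));cv2.imwrite('pics/stub2.png',np.hstack(out))
E
```

```text
t: 16.7
eef_pos: [0.635, -0.0059, 0.1314]
ee_rot: [3.141, -0.0, 0.603]
force: [-2.4, -1.4, 4.0]
width: 0.0341
gripper_force: 35.0
t: 17.95
eef_pos: [0.5689, -0.0511, 0.2503]
ee_rot: [-3.141, 0.001, 0.603]
force: [0.7, -0.0, -0.6]
width: 0.0611
gripper_force: 0.0
t: 18.5
eef_pos: [0.5896, -0.1339, 0.2497]
ee_rot: [-3.14, 0.002, 0.603]
force: [0.2, -0.5, -0.5]
width: 0.0616
gripper_force: 0.0
[ 27  31  49  48 240] [269.61666667 111.24166667] [ 0.63110004 -0.02119388  0.164     ]
[ 34  32  24  25 476] [254.75420168  92.96008403] [ 0.63540318 -0.00492847  0.164     ]
[69 10 10 12 93] [168.58064516  19.2688172 ] [ 0.66164922 -0.01274733  0.164     ]
[ 33  30  25  27 535] [139.77383178  46.9364486 ] [ 0.63540929 -0.00499965  0.164     ]
[ 52  79  38  11 118] [169.1779661   89.75423729] [ 0.62269986 -0.03581951  0.164     ]
(array([ 0.63540719, -0.00492358,  0.1638102 ]), [np.float64(5.716793270781915e-06), np.float64(5.716793270796925e-06)])
```

View pics/stub2.png

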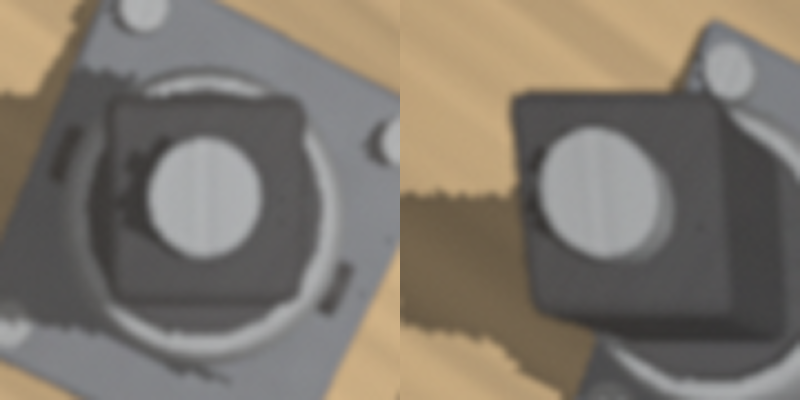

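The stub is at z 0.1638 (0.164 when home): seated, flange on the rim all round. Now the drift.

```bash
python3 - <<'E'
from h import *
print(totool([.42,-.235,.23]))
E
```

```text
[-197.05299796  -12.70608676   20.42246418]
```

```bash
python3 -m jog '[[0.4,[-50,-3,0],0.17],[0.4,[-100,-6,0],0.34],[0.4,[-150,-10,10],0.51],[0.4,[-197,-13,20],0.68],[0.4,[-197,-13,20],0.83],[0.4,[-197,-13,20],0.83],[0.4,[-197,-13,20],0.83],[0.4,[-197,-13,20],0.83]]'
python3 -c "
from h import *
np.savez('w6.npz',**grab('wrist'))"
python3 -m jog '[[0.4,[0,40,-20],0],[0.4,[0,60,-40],0],[0.4,[0,60,-40],0],[0.4,[0,60,-40],0]]'
cat > drift.py <<'E'
from h import *
fs=[dict(np.load('w6.npz')),grab('wrist')];np.savez('w7.npz',**fs[1]);out=[]
P=[]
for k,f in enumerate(fs):
    c=f['color'];hsv=cv2.cvtColor(c,cv2.COLOR_RGB2HSV)
    m=(hsv[...,1]<75).astype('u1');m[235:]=0
    n,l,st,ce=cv2.connectedComponentsWithStats(m)
    for i in range(1,n):
        if st[i,4]>200: print(k,st[i],ce[i].round(1))
    s=c[:240,:,::-1];out.append(cv2.resize(s,(640,300)))
cv2.imwrite('pics/drift.png',np.vstack(out))
E
python3 drift.py
```

```text
t: 19.55
eef_pos: [0.4204, -0.2348, 0.231]
ee_rot: [-3.142, 0.0, -0.224]
force: [-0.4, 0.7, 0.2]
width: 0.0613
gripper_force: 0.0
t: 20.1
eef_pos: [0.4063, -0.2932, 0.2703]
ee_rot: [-3.141, 0.001, -0.227]
force: [-0.2, 0.4, -1.2]
width: 0.0615
gripper_force: 0.0
0 [   0    0   72   92 4653] [28.  41.4]
0 [ 254    0   13  167 2126] [259.9  81.8]
0 [   0  211  145   24 2965] [ 75.7 223.1]
0 [ 367  211  145   24 2988] [434.5 223.1]
0 [157 221  43  14 499] [179.5 228. ]
0 [311 221  42  14 485] [329.7 228. ]
1 [   0    0   42   83 2023] [14.1 45.1]
1 [ 204    7   16  154 2024] [211.1  84.5]
1 [   0  211  144   24 2976] [ 75.8 223. ]
1 [ 367  210  145   25 3099] [435.9 222.9]
1 [157 221  42  14 496] [179.4 228.1]
1 [311 221  42  14 483] [329.7 228.1]
```

View pics/drift.png

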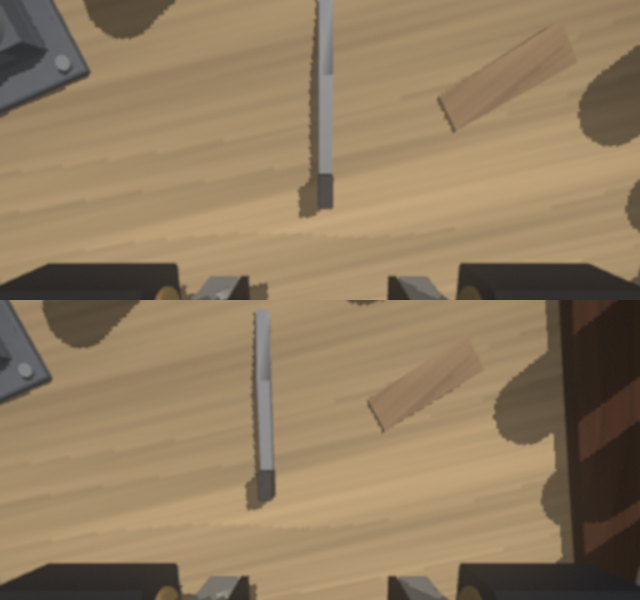

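Picture: the drift lies straight ahead, dark handle at (325,190) in the upper view and (265,485) in the lower; its thin tip is at (262,312) in the lower. The wooden chock is off to the right.

```bash
python3 - <<'E'
from h import *
fs=[dict(np.load('w6.npz')),dict(np.load('w7.npz'))];rs=[]
for f,b in zip(fs,[(240,280,0,180),(190,232,0,175)]):
    x0,x1,y0,y1=b;c=f['color'][y0:y1,x0:x1];hsv=cv2.cvtColor(c,cv2.COLOR_RGB2HSV)
    m=((hsv[...,1]<75)).astype('u1');n,l,st,ce=cv2.connectedComponentsWithStats(m)
    i=1+np.argmax(st[1:,4]);m=(l==i)
    rows=np.where(m.any(1))[0]
    V=[np.median(hsv[r,:,2][m[r]]) for r in rows]
    print([int(v) for v in V[-40:]])
    dark=(m&(hsv[...,2]<105)).astype('u1');dark[:100]=0;n,l,st,ce=cv2.connectedComponentsWithStats(dark);i=1+np.argmax(st[1:,4])
    rect=cv2.minAreaRect(np.argwhere(l==i)[:,::-1].astype('f4'));ctr=np.array(rect[0])+[x0,y0];print(st[i],rect,ctr,plane(f,*ctr,.042));rs.append(ray(f,*ctr))
    # axis: level blade part mid points, on plane .018
    mid=np.array([plane(f,np.where(m[r])[0].mean()+x0,r+y0,.018)[:2] for r in range(rows[-1]-100,rows[-1]-32,4)])
    d=np.polyfit(mid[:,0],mid[:,1],1);print('yaw',np.arctan(d[0]),'resid',np.std(mid[:,1]-np.polyval(d,mid[:,0])),'line y at x=.44',np.polyval(d,.44))
    r=rows[0];print('tip',plane(f,np.where(m[r])[0].mean()+x0,r+y0,.003))
print(tri(*rs))
E
```

```text
[142, 142, 142, 142, 142, 141, 141, 142, 142, 143, 140, 123, 90, 73, 79, 82, 83, 82, 83, 83, 82, 82, 82, 82, 83, 83, 83, 84, 84, 84, 84, 83, 84, 83, 82, 82, 82, 80, 82, 101]
[ 14 137  12  30 335] ((19.5, 151.5), (29.0, 11.0), 90.0) [259.5 151.5] [ 0.44428262 -0.24566745  0.042     ]
yaw -0.22733269678069018 resid 0.00016825730472840315 line y at x=.44 -0.24505819751381053
tip [ 0.59912158 -0.28137288  0.003     ]
[140, 140, 140, 142, 140, 140, 139, 140, 140, 140, 140, 141, 141, 138, 121, 91, 78, 80, 82, 82, 83, 82, 82, 82, 82, 82, 82, 83, 83, 84, 84, 84, 83, 83, 82, 83, 82, 82, 82, 89]
[ 15 134  15  27 345] ((22.0, 147.0), (26.0, 14.0), 90.0) [212. 147.] [ 0.44356968 -0.24807602  0.042     ]
yaw -0.22644282435673788 resid 0.00029366115692648284 line y at x=.44 -0.2456022571953526
tip [ 0.60304053 -0.28262885  0.003     ]
(array([ 0.44235644, -0.24551676,  0.02607886]), [np.float64(3.321847069909708e-05), np.float64(3.321847069902548e-05)])
```

```bash
python3 - <<'E'
from h import *
print(totool([.4425,-.2455,.020]))
E
```

```text
[ 24.9821701  -54.30913151 250.20604053]
```

```bash
python3 -m jog '[[0.2,[12,-30,40],0],[0.2,[25,-54,90],0],[0.2,[25,-54,140],0],[0.2,[25,-54,190],0],[0.2,[25,-54,225],0],[0.2,[25,-54,243],0],[0.2,[25,-54,249],0],[0.2,[25,-54,249],0],[-1,[25,-54,249],0],[-1,[25,-54,249],0],[-1,[25,-54,249],0],[-1,[25,-54,249],0],[-1,[25,-54,249],0],[-1,[25,-54,249],0],[-1,[25,-54,249],0]]' 60
```

```text
t: 22.02
eef_pos: [0.443, -0.2467, 0.0223]
ee_rot: [3.142, -0.0, -0.227]
force: [-1.2, 0.5, 4.8]
width: 0.0134
gripper_force: 60.0
```

```bash
python3 -m jog '[[-1,[0,0,-5],0],[-1,[0,0,-20],0],[-1,[-15,0,-50],0],[-1,[-35,0,-60],0],[-1,[-35,0,-60],0],[-1,[-35,0,-60],0]]'
python3 - <<'E'
from h import *
b=grab('top');print(plane(b,485*.64,250*.64,.11)); s=status.get_state();print(s['force'],s['moment'],s['ee_rot'],s['q'])
ax=np.array([.635,-.005]);d=np.array([np.cos(.157),np.sin(.157)])
print(totool([*(ax-d*.222),.06]))
E
```

```text
t: 22.78
eef_pos: [0.4093, -0.2389, 0.0826]
ee_rot: [-3.142, -0.001, -0.227]
force: [0.6, 0.1, -2.3]
width: 0.0141
gripper_force: 60.0
[ 0.68287466 -0.17105852  0.11      ]
[-0.27229124 -0.0907773  -1.40317186] [-0.01765519  0.15509915  0.00035871] [ 3.14154546e+00 -4.05349198e-04 -2.26698771e-01] [-1.11587016e-01  2.01119215e-01 -6.28542697e-01  1.38466530e-04
 -7.40737174e-01  1.45558240e+00]
[ -38.48742824 -195.53949636   22.22686265]
```

```bash
python3 -m jog '[[-1,[-10,-40,0],-0.05],[-1,[-20,-80,0],-0.12],[-1,[-30,-120,0],-0.22],[-1,[-38,-160,0],-0.32],[-1,[-38,-195,0],-0.384],[-1,[-38,-195,10],-0.384],[-1,[-38,-195,22],-0.384],[-1,[-38,-195,22],-0.384],[-1,[-38,-195,22],-0.384],[-1,[-38,-195,22],-0.384]]'
python3 - <<'E'
from h import *
s=status.get_state();print(s['ee_rot'],s['q'])
w=grab('wrist');b=grab('side');np.savez('w8.npz',**w);np.savez('a8.npz',**b)
u,v=proj(b,np.array([.58,-.013,.05])).astype(int)
c=cv2.resize(b['color'][v-45:v+45,u-60:u+60,::-1],(480,360),interpolation=2)
d=cv2.resize(w['color'][0:240,176:336,::-1],(320,480),interpolation=2)
o=np.zeros((480,800,3),'u1');o[:360,:480]=c;o[:,480:]=d;cv2.imwrite('pics/ins.png',o)
E
```

```text
t: 24.08
eef_pos: [0.4158, -0.0406, 0.0603]
ee_rot: [-3.142, -0.0, 0.156]
force: [-0.2, 0.4, -3.0]
width: 0.0139
gripper_force: 60.0
[-3.14158504e+00 -3.80660456e-04  1.56263355e-01] [ 3.79661054e-01  1.51270485e-01 -7.70097527e-01  1.27237043e-04
 -6.49055431e-01  1.34729728e+00]
```

View pics/ins.png

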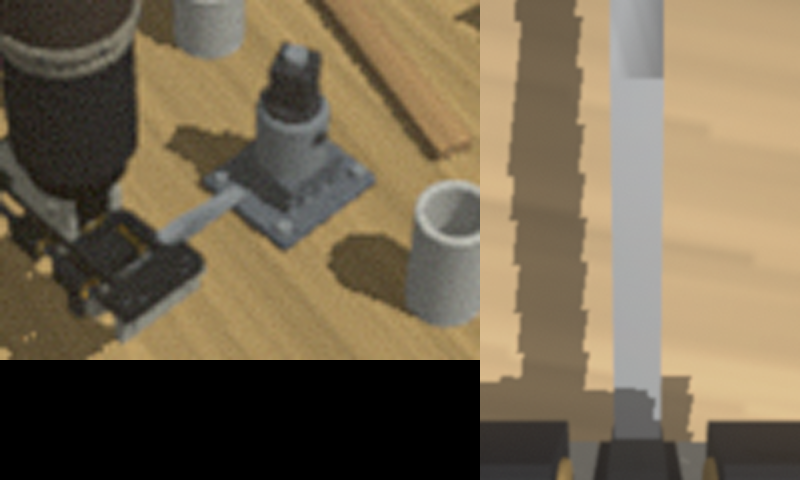

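The side view shows the blade tip at crop (242,190), just before the socket's near slot opening; the wrist view shows the blade parallel with the tool. Checking tip height.

```bash
python3 - <<'E'
from h import *
b=dict(np.load('a8.npz'));s=status.get_state();e=s['eef_pos'];d=np.array([np.cos(.156),np.sin(.156),0])
u,v=proj(b,np.array([.58,-.013,.05])).astype(int)
und=e[2]-.0223
print('expected tip',proj(b,e+d*.165+[0,0,und-e[2]]),proj(b,e+d*.165+[0,0,und-e[2]+.01]),'seen',u-60+242/4,v-45+190/4)
w=dict(np.load('w8.npz'))
print('wedge start row seen',77/2,'exp level', proj(w,e+d*.1+[0,0,und-e[2]+.018]),'if -3mm',proj(w,e+d*.1+[0,0,und-e[2]+.015]))
for k in(.03,.1):print(proj(w,e+d*k+[0,0,und-e[2]+.018]))
rel=np.array([.635,-.005])-e[:2];print('axis ahead',rel@d[:2],'left',rel@np.array([-d[1],d[0]]))
g=b['color'][v-20:v+20,u-15:u+15];print(g[:,:, 0][15:34])
E
```

```text
expected tip [263.26918801 206.94690533] [263.2942813  205.01495662] seen 263.5 206.5
wedge start row seen 38.5 exp level [255.28209002  35.38941572] if -3mm [255.25949803  37.0353036 ]
[255.09442744 187.86859228]
[255.28209002  35.38941572]
axis ahead 0.22199339380687907 left 0.0009634368865148635
[[150 137 128  98  91  88  93  93  97  86  83  75  72  53  62  58  53  61
   63  66  77  70  75  80  84  86  91  87  92 101]
 [156 157 155 130  95  96  89  89  84  75  73  64  62  59  60  60  55  59
   62  64  69  74  80  76  79  89  90  96  98  96]
 [160 157 157 138  96  86  96  91  81  72  74  67  60  62  59  61  56  56
   57  62  64  67  75  77  81  86  89  92  94  99]
 [166 155 156 150 123  87  83  87  88 114 115 108  71  57  58  58  59  56
   61  55  65  64  68  77  80  83  93  96  99  97]
 [165 159 158 157 134  85  86  87  86 118 127 110  66  61  59  61  64  56
   56  62  62  62  61  70  86  90  97 100  96 101]
 [170 166 161 143 115  76  72  81  83  96 111 103  87  78  62  58  50  58
   65  66  56  59  64  64  72  92  96  95 104  98]
 [166 164 163 155 115  83  70  66  79  95 100  97 
[... 875 characters left out ...]
145 118  75  66  82  94
  101 100 103 104  93 103  94  86  83  96 108 100]
 [133 127 120 119 113 114 109 112 126 131 149 156 160 152 128  79  66  73
   94 103 107 102 106 104 102 105  98  98 100 104]
 [127 120 115 107 111 112 120 137 148 153 164 156 151 158 153 123  81  64
   69  92 105 103  96 104 111 127 126 117  98  98]
 [130 116 112 106 111 115 138 154 161 166 166 155 151 150 159 148 124  84
   62  65  78 101  92  90 117 140 138 130 103 102]
 [123 107 100 101 115 134 156 159 159 158 166 161 159 153 149 153 151 126
   91  77  63  84  86  86  94 116 125 118  95  90]
 [111 106 108 123 147 155 164 162 157 158 158 156 159 161 152 154 155 154
  140 131  85  68  78  87  89  98 110 110  91  90]]
```

```bash
python3 -m jog '[[-1,[0,-1,5],0],[-1,[0,-1,9.5],0],[-1,[0,-1,9.5],0],[-1,[8,-1,9.5],0],[-1,[16,-1,9.5],0],[-1,[22,-1,9.5],0],[-1,[28,-1,9.5],0],[-1,[34,-1,9.5],0],[-1,[40,-1,9.5],0],[-1,[40,-1,9.5],0]]'
```

```text
t: 25.42
eef_pos: [0.4555, -0.0329, 0.0506]
ee_rot: [3.142, -0.0, 0.157]
force: [0.2, 0.1, -1.9]
width: 0.0137
gripper_force: 60.0
```

```bash
python3 -m jog '[[-1,[0,0,1],0],[-1,[0,0,2],0],[-1,[0,0,3],0],[-1,[0,0,3],0]]';python3 -m jog '[[-1,[4,0,0],0],[-1,[8,0,0],0],[-1,[12,0,0],0],[-1,[16,0,0],0],[-1,[16,0,0],0]]'; python3 -c "
from h import *
s=status.get_state();print(s['force'],s['moment'])"
```

```text
t: 25.92
eef_pos: [0.4549, -0.033, 0.0475]
ee_rot: [3.142, 0.0, 0.157]
force: [-0.1, 0.2, -3.2]
width: 0.0134
gripper_force: 60.0
t: 26.55
eef_pos: [0.4712, -0.0304, 0.0475]
ee_rot: [3.142, -0.0, 0.157]
force: [0.6, -0.5, -1.7]
width: 0.0141
gripper_force: 60.0
[ 0.61797106 -0.51654919 -1.70626095] [-0.09485568  0.14047742 -0.01838266]
```

```bash
python3 -m jog '[[-1,[0,0,0.5],0],[-1,[0,0,1],0],[-1,[0,0,1],0]]';python3 -m jog '[[-1,[4,0,0],0],[-1,[8,0,0],0],[-1,[12,0,0],0],[-1,[12,0,0],0]]'; python3 -c "
from h import *
s=status.get_state();print(s['force'],s['moment'])"
```

```text
t: 26.92
eef_pos: [0.4707, -0.0305, 0.0465]
ee_rot: [3.142, 0.0, 0.157]
force: [-0.4, 0.0, -2.6]
width: 0.0141
gripper_force: 60.0
t: 27.42
eef_pos: [0.4831, -0.0285, 0.0465]
ee_rot: [3.142, -0.0, 0.157]
force: [-0.1, -0.6, -2.3]
width: 0.0138
gripper_force: 60.0
[-0.12041786 -0.55256563 -2.34260647] [-0.06902005  0.1495129  -0.03848721]
```

```bash
python3 -m jog '[[-1,[0,0,0.5],0],[-1,[0,0,1],0],[-1,[3,0,1],0],[-1,[6,0,1],0],[-1,[9,0,1],0],[-1,[9,0,1],0]]'; python3 -c "
from h import *
s=status.get_state();print(s['force'],s['moment'])"
```

```text
t: 28.18
eef_pos: [0.4923, -0.0271, 0.0458]
ee_rot: [-3.142, -0.001, 0.157]
force: [0.1, 0.9, 2.1]
width: 0.0135
gripper_force: 60.0
[0.07504412 0.87971046 2.09699717] [ 0.00121902 -0.58846419 -0.03575893]
```

```bash
python3 -m jog '[[-1,[2,0,0],0],[-1,[4,0,0],0],[-1,[6,0,0],0],[-1,[6,0,0],0]]'; python3 -c "
from h import *
s=status.get_state();print(s['force'],s['moment'])"
```

```text
t: 28.68
eef_pos: [0.4972, -0.0265, 0.0457]
ee_rot: [3.141, 0.001, 0.157]
force: [-2.7, -0.5, 5.6]
width: 0.0139
gripper_force: 60.0
[-2.74873489 -0.51661438  5.57689454] [-0.25401982  0.44598274  0.00317177]
```

Wedge contact begins. Driving on in small steps.

```bash
python3 -m jog '[[-1,[2,0,0],0],[-1,[4,0,0],0],[-1,[6,0,0],0],[-1,[8,0,0],0],[-1,[8,0,0],0]]'; python3 -c "
from h import *
s=status.get_state();print(s['force'],s['moment'])"
```

```text
t: 29.3
eef_pos: [0.5048, -0.0254, 0.0457]
ee_rot: [3.141, 0.001, 0.157]
force: [-5.3, -1.2, 6.9]
width: 0.014
gripper_force: 60.0
[-5.32015524 -1.17642033  6.88367389] [-0.36754509  0.78481743 -0.07806237]
```

```bash
python3 -m jog '[[-1,[2,0,0],0],[-1,[4,0,0],0],[-1,[6,0,0],0],[-1,[8,0,0],0],[-1,[10,0,0],0],[-1,[10,0,0],0]]'; python3 -c "
from h import *
s=status.get_state();print(s['force'],s['moment'])"
```

```text
t: 30.05
eef_pos: [0.5147, -0.0238, 0.0458]
ee_rot: [3.141, 0.001, 0.157]
force: [-3.7, -1.3, 7.1]
width: 0.0134
gripper_force: 60.0
[-3.65929472 -1.33281131  7.14839723] [-0.4039481   0.70251303 -0.04074571]
```

```bash
python3 -m jog '[[-1,[2,0,0],0],[-1,[4,0,0],0],[-1,[6,0,0],0],[-1,[8,0,0],0],[-1,[10,0,0],0],[-1,[12,0,0],0],[-1,[12,0,0],0]]'; python3 -m jog '[[-1,[2,0,0],0],[-1,[4,0,0],0],[-1,[6,0,0],0],[-1,[8,0,0],0],[-1,[10,0,0],0],[-1,[10,0,0],0]]'; python3 -c "
from h import *
s=status.get_state();print(s['force'],s['moment'])"
```

```text
t: 30.92
eef_pos: [0.527, -0.0218, 0.0459]
ee_rot: [3.141, 0.0, 0.157]
force: [-2.7, -1.1, 6.8]
width: 0.0138
gripper_force: 60.0
t: 31.68
eef_pos: [0.5371, -0.0201, 0.0459]
ee_rot: [3.141, -0.0, 0.157]
force: [-2.5, -1.2, 7.5]
width: 0.0136
gripper_force: 60.0
[-2.491795   -1.22902517  7.46669329] [-0.23295803  0.32854957 -0.04270655]
```

```bash
python3 -m jog '[[-1,[2,0,0],0],[-1,[4,0,0],0],[-1,[6,0,0],0],[-1,[7.5,0,0],0],[-1,[7.5,0,0],0]]'; python3 - <<'E'
from h import *
s=status.get_state();print(s['force'],s['moment'],np.linalg.norm(np.array([.635,-.005])-s['eef_pos'][:2]))
a=grab('side');d=np.array([np.cos(.157),np.sin(.157)])
hsv=cv2.cvtColor(a['color'],cv2.COLOR_RGB2HSV)
for t in (.055,.06,.065,.068,.07,.072,.074,.076,.08):
    p=proj(a,np.array([*(np.array([.635,-.005])+d*t),.027]));u,v=p.round().astype(int);print(t,p.round(1),hsv[v,u],a['color'][v,u])
E
```

```text
t: 32.3
eef_pos: [0.5445, -0.0189, 0.046]
ee_rot: [3.141, -0.0, 0.157]
force: [-2.1, -0.5, 6.7]
width: 0.0137
gripper_force: 60.0
[-2.05985511 -0.53010294  6.71498561] [-0.17702193  0.43076182 -0.06898316] 0.09155995927357709
0.055 [287.  191.4] [ 80  11 136] [130 136 134]
0.06 [288.  190.7] [ 90  15 134] [126 134 134]
0.065 [289.1 189.9] [ 95  20 142] [131 140 142]
0.068 [289.7 189.5] [ 83   7 144] [140 144 143]
0.07 [290.1 189.2] [ 83   7 144] [140 144 143]
0.072 [290.5 188.9] [ 83   7 144] [140 144 143]
0.074 [290.9 188.6] [ 19  45 152] [152 142 125]
0.076 [291.3 188.3] [ 20  90 165] [165 146 107]
0.08 [292.1 187.7] [ 20 118 168] [168 141  90]
```

```bash
python3 -m jog '[[-1,[0,0,-0.6],0],[-1,[0,0,-0.6],0],[-0.4,[0,0,-0.6],0],[-0.4,[0,0,-0.6],0],[-0.4,[0,0,-0.6],0],[-0.4,[0,0,-0.6],0]]'
python3 -m jog '[[-0.4,[0,0,-10],0],[-0.4,[0,0,-30],0],[-0.4,[0,0,-60],0],[-0.4,[-20,0,-110],0],[-0.4,[-20,0,-150],0],[-0.4,[-20,0,-170],0],[-0.4,[-20,0,-170],0],[-0.4,[-20,0,-170],0]]'
python3 -c "
from h import *
np.savez('w9.npz',**grab('wrist'))"
python3 -m jog '[[-0.4,[-30,40,0],0],[-0.4,[-30,70,0],0],[-0.4,[-30,70,0],0],[-0.4,[-30,70,0],0]]'
python3 - <<'E'
from h import *
fs=[dict(np.load('w9.npz')),grab('wrist')];rs=[];out=[]
for f in fs:
    u,v=proj(f,np.array([.635,-.005,.172])).astype(int);x0,y0=max(u-45,0),max(v-45,0)
    c=f['color'][y0:v+45,x0:u+45];hsv=cv2.cvtColor(c,cv2.COLOR_RGB2HSV)
    m=((hsv[...,1]<60)&(hsv[...,2]>150)).astype('u1');n,l,st,ce=cv2.connectedComponentsWithStats(m)
    for i in range(1,n):
        if st[i,4]>60: print(st[i],ce[i]+[x0,y0])
    i=min([i for i in range(1,n) if st[i,4]>200],key=lambda i:np.linalg.norm(ce[i]-[u-x0,v-y0]));rs.append(ray(f,*(ce[i]+[x0,y0])))
    out.append(cv2.resize(f['color'][:240,max(u-110,0):max(u-110,0)+200,::-1],(400,480)))
print(tri(*rs));cv2.imwrite('pics/fin.png',np.hstack(out))
E
```

```text
t: 33.1
eef_pos: [0.5443, -0.0188, 0.0461]
ee_rot: [3.142, 0.0, 0.157]
force: [0.2, -0.1, 1.2]
width: 0.0262
gripper_force: 0.0
t: 34.1
eef_pos: [0.5241, -0.022, 0.2158]
ee_rot: [-3.141, 0.001, 0.157]
force: [0.4, 0.8, -0.3]
width: 0.0261
gripper_force: 0.0
t: 34.65
eef_pos: [0.5056, -0.0957, 0.2153]
ee_rot: [-3.141, 0.002, 0.157]
force: [0.1, -0.4, -0.1]
width: 0.0263
gripper_force: 0.0
[  1  15  10  14 104] [216.75        21.00961538]
[ 30  14  32  35 886] [256.50564334  31.10609481]
[ 77  15  12  14 140] [293.25714286  21.07142857]
[70 54 11 19 78] [286.78205128  64.23076923]Traceback (most recent call last):
  File "<stdin>", line 9, in <module>
ValueError: min() iterable argument is empty
```

```bash
python3 -m jog '[[-0.4,[-10,-10,-40],0],[-0.4,[-10,-20,-70],0],[-0.4,[-10,-20,-70],0],[-0.4,[-10,-20,-70],0]]'
python3 -c "
from h import *
np.savez('w9.npz',**grab('wrist'))"
python3 -m jog '[[-0.4,[0,-50,0],0],[-0.4,[0,-100,0],0],[-0.4,[0,-100,0],0],[-0.4,[0,-100,0],0]]'
python3 - <<'E'
from h import *
fs=[dict(np.load('w9.npz')),grab('wrist')];rs=[];out=[]
for f in fs:
    u,v=proj(f,np.array([.635,-.005,.172])).astype(int);x0,y0=max(u-25,0),max(v-25,0);print(u,v)
    c=f['color'][y0:v+25,x0:u+25];hsv=cv2.cvtColor(c,cv2.COLOR_RGB2HSV)
    m=((hsv[...,1]<60)&(hsv[...,2]>140)).astype('u1');n,l,st,ce=cv2.connectedComponentsWithStats(m)
    k=[i for i in range(1,n) if st[i,4]>100]
    for i in k: print(st[i],ce[i]+[x0,y0])
    i=min(k,key=lambda i:np.linalg.norm(ce[i]-[u-x0,v-y0]));rs.append(ray(f,*(ce[i]+[x0,y0])))
    out.append(cv2.resize(f['color'][:240,max(u-100,0):max(u-100,0)+200,::-1],(400,480)))
cv2.imwrite('pics/fin.png',np.hstack(out));print(tri(*rs))
E
```

```text
t: 35.2
eef_pos: [0.4927, -0.077, 0.2855]
ee_rot: [-3.141, 0.001, 0.158]
force: [0.2, 0.2, -0.3]
width: 0.0263
gripper_force: 0.0
t: 35.75
eef_pos: [0.4771, 0.0212, 0.2854]
ee_rot: [3.141, 0.002, 0.158]
force: [0.2, -0.4, 0.4]
width: 0.0262
gripper_force: 0.0
189 -5
[ 16   0  22  10 174] [190.72413793   3.79885057]
322 -5
[ 15   0  23  10 174] [322.54597701   3.72988506]
(array([ 0.62899476, -0.00611104,  0.17168872]), [np.float64(3.426671433494104e-05), np.float64(3.42667143347817e-05)])
```

View pics/fin.png

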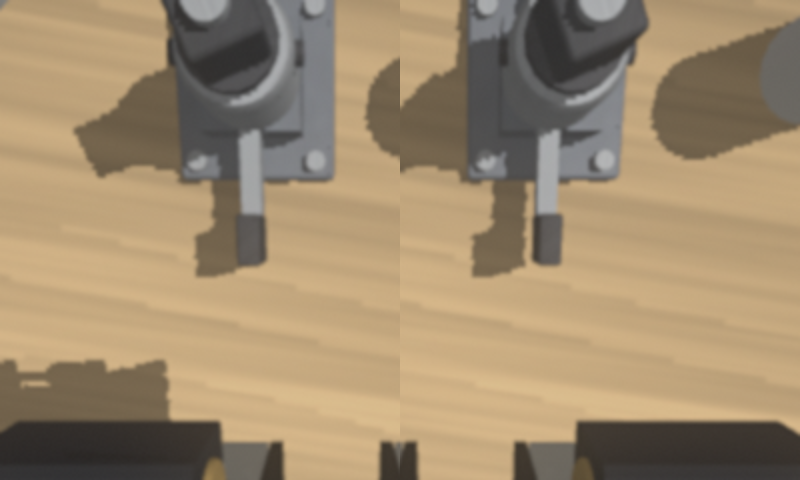

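The drift is fully through the slot. The stub now stands at z 0.172, 8 mm above home, so the arbor is loose on the level part. The gripper is clear of everything.

```bash
python3 -c "
from h import *
print(order.job_done())"
```

```text
the job is handed in; nothing more can be done
None
```

The job is handed in after about 36 s of robot time: the arbor was seated fully home and let go, then wedged up 8 mm by the drift (tip about 73 mm past the axis), and it stands loose in the socket with the gripper clear of everything.

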